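# Gather lens caps into the counting bay with a straightedge

### The job

Pick up the straightedge by its orange grip and sweep the four loose lens caps together, gathered in one line along its front face, into the counting bay until all four lie in one row along the rubber stop. With the straightedge, squeeze the row against the stop gently with about 10 N (the weight of a kilogram) for about a second - the bay must never take 14 N - then draw the straightedge straight back out of the bay and leave it standing upright on its foot on the counter outside the bay mouth. Do not touch the caps with the fingers or tip them, and leave the other things alone.

Things in the scene. Friction and masses are not known exactly. Their poses are not given: they have to be found in the camera images.
- straightedge: loose aluminium straightedge, orange upright grip, 0.25 kg. Origin: underside, below the grip's middle; x along the blade, z up, -y the pushing side. Blade 192 mm long (x -96 to 96), y -30 (flat front face) to -20, 24 mm high. Foot plate 120 mm long, y -20 to 32, 5 mm high. Grip 60 mm along x, 22 mm thick (y -11 to 11; grasp across this), top 70 mm above the underside
- bay: fixed U-shaped counting bay, open to its +y, no floor. Origin: counter height, midway between the rails; x along the stop, y out to the mouth, z up. Side rails 12 mm wide, 14 mm high, inner faces x = -110 and 110 mm, out to y = 116 mm (mouth). Black rubber-faced stop across it, 17 mm high: its face is set anywhere from y = -9 to 9 mm (not reported) and springs back about 1 mm per 7 N, 6 mm at most
- cap_0: one of four equal silvery metal lens caps, 38 mm diameter, 11 mm high, 30 g, flat and loose on the counter before the bay. Origin: centre of its underside. At the start they lie in four lanes 46 mm apart along the bay's x, centred on it, 80 to 155 mm from the bay's origin along its y: a blade parallel to the stop and centred on the bay catches all four
- cap_1: one of four equal silvery metal lens caps, 38 mm diameter, 11 mm high, 30 g, flat and loose on the counter before the bay. Origin: centre of its underside. At the start they lie in four lanes 46 mm apart along the bay's x, centred on it, 80 to 155 mm from the bay's origin along its y: a blade parallel to the stop and centred on the bay catches all four
- cap_2: one of four equal silvery metal lens caps, 38 mm diameter, 11 mm high, 30 g, flat and loose on the counter before the bay. Origin: centre of its underside. At the start they lie in four lanes 46 mm apart along the bay's x, centred on it, 80 to 155 mm from the bay's origin along its y: a blade parallel to the stop and centred on the bay catches all four
- cap_3: one of four equal silvery metal lens caps, 38 mm diameter, 11 mm high, 30 g, flat and loose on the counter before the bay. Origin: centre of its underside. At the start they lie in four lanes 46 mm apart along the bay's x, centred on it, 80 to 155 mm from the bay's origin along its y: a blade parallel to the stop and centred on the bay catches all four
- tape_roll: loose bystander; leave alone. Roll of brown tape, 90 mm diameter, 48 mm high, lying flat at the back. Origin: centre of its underside
- torch: loose bystander; leave alone. Black torch standing upright at the back, 34 mm diameter, 102 mm high. Origin: centre of its underside
- pad: loose bystander; leave alone. Yellow sticky-note pad 76x76x12 mm at the back. Origin: centre of its underside
There are look-alikes about, which are no part of the job. There is more than one size of the straightedge; the one meant has the size given above. Leave any pink look-alike of the cap_3 alone.

How it is judged:
On the way, in this order (a step that is already met when the one before it is completed fails the run):
1. the held straightedge has all four caps gathered in one line along its front face (each within about 4 mm of touching it) (contact force between straightedge and the fingers above 1 N and y of cap_0 in the frame of straightedge between -0.0535 and -0.04 m and x of cap_0 in the frame of straightedge between -0.1 and 0.1 m and y of cap_1 in the frame of straightedge between -0.0535 and -0.04 m and x of cap_1 in the frame of straightedge between -0.1 and 0.1 m and y of cap_2 in the frame of straightedge between -0.0535 and -0.04 m and x of cap_2 in the frame of straightedge between -0.1 and 0.1 m and y of cap_3 in the frame of straightedge between -0.0535 and -0.04 m and x of cap_3 in the frame of straightedge between -0.1 and 0.1 m), for 0.1 s.
2. the held straightedge, parallel to the stop, squeezes the row of caps against it: at least 7.5 N on the bay for 0.5 s, all four caps in one line along the blade (within 4 mm) (all of step 1 and contact force between bay and anything else above 7.5 N and (contact force between straightedge and cap_0 above 1 N or contact force between straightedge and cap_1 above 1 N or contact force between straightedge and cap_2 above 1 N or contact force between straightedge and cap_3 above 1 N) and angle between the x axis of straightedge and the x axis of bay, either way round below 0.03 rad and y of cap_0 in the frame of bay between 0.008 and 0.033 m and x of cap_0 in the frame of bay between -0.11 and 0.11 m and y of cap_1 in the frame of bay between 0.008 and 0.033 m and x of cap_1 in the frame of bay between -0.11 and 0.11 m and y of cap_2 in the frame of bay between 0.008 and 0.033 m and x of cap_2 in the frame of bay between -0.11 and 0.11 m and y of cap_3 in the frame of bay between 0.008 and 0.033 m and x of cap_3 in the frame of bay between -0.11 and 0.11 m), for 0.5 s.
At the end, for the whole second after the job is handed in: All four caps lie flat and still in the bay in one row along the stop (centres 8 to 33 mm from the bay's origin along its y); the straightedge stands upright, still and released on the counter, outside the bay mouth (its origin over 146 mm from the bay's along the bay's y) (y of cap_0 in the frame of bay between 0.008 and 0.033 m and x of cap_0 in the frame of bay between -0.11 and 0.11 m and y of cap_1 in the frame of bay between 0.008 and 0.033 m and x of cap_1 in the frame of bay between -0.11 and 0.11 m and y of cap_2 in the frame of bay between 0.008 and 0.033 m and x of cap_2 in the frame of bay between -0.11 and 0.11 m and y of cap_3 in the frame of bay between 0.008 and 0.033 m and x of cap_3 in the frame of bay between -0.11 and 0.11 m and height (world z) of each of cap_0, cap_1, cap_2, cap_3, straightedge below 0.004 m and linear speed of each of cap_0, cap_1, cap_2, cap_3, straightedge below 0.01 m/s and y of straightedge in the frame of bay above 0.146 m and angle between straightedge's own z axis and vertical below 0.08 rad and height (world z) of straightedge above -0.004 m); the robot touches nothing.
It fails at once if more than 14 N on the bay (its stop or rails) (contact force between bay and anything else above 14 N).
It fails at once if the fingers touch a cap (contact force between the fingers and cap_0 above 0.3 N or contact force between the fingers and cap_1 above 0.3 N or contact force between the fingers and cap_2 above 0.3 N or contact force between the fingers and cap_3 above 0.3 N).
It fails at once if a cap is tipped up or lifted (angle between any of cap_0, cap_1, cap_2, cap_3's own z axis and vertical above 0.4 rad or height (world z) of any of cap_0, cap_1, cap_2, cap_3 above 0.02 m).
It fails at once if a bystander (tape roll, torch, pad) is moved by more than 2 cm (distance of any of tape_roll, torch, pad from where it was at the start of the episode above 0.02 m).
It also fails if it takes over 61 s, if anything falls off the work surface, if the arm or the gripper's body presses on something with over 40 N, if the wrist force passes 120 N, or if a joint passes its speed limit or range.

### The arm

A 6-joint arm with a two-finger parallel gripper is mounted at the origin on the work surface; the furniture and walls round the work are solid. World frame = base frame: x ahead of the robot, y to its left, z up, the work surface at z = 0. Lengths are in m, angles in rad, forces in N, time in s.
With the tool pointing down it reaches from about 0.4 to 0.825 m from the base axis. Payload 7 kg.
Tool frame: the origin (TCP) lies at the very end of the fingers, on their centre line; the grasp point (between the pads) lies 19 mm behind it; z points along the fingers, y is the line along which they close (so a half turn about z gives the same grasp; the last joint's range is limited). The gripper opens to 88 mm and grips with 3 to 60 N. Pads are 19 mm wide; open, the fingers measure 130 mm over their backs; the gripper's body (78 mm by 193 mm) begins 47 mm behind the grasp point.
Start: joints at [-0.817, 0.359, 0.012, 0, -1.224, -0.288], TCP at [0.303, -0.603, 0.227] pointing down, gripper open.
Joint ranges: [-3.07, 3.07], [-1.43, 2.12], [-1.02, 1.25], [-3.03, 1.67], [-3.05, -0], [-3.03, 3.03]. Speed limits (rad/s): [2.39, 2.39, 3.01, 3.14, 3.14, 3.14].

### API

Orientations are given as [roll, pitch, yaw] about the fixed x, y, z axes, in that order (R = Rz(yaw) Ry(pitch) Rx(roll)).
In Python, from station import arm, grab_frame gives the robot as it stands.
- The arm moves only by the tool jog_arm, never from a script. Its argument "deltas" is a list that holds one entry, the list of rows, each a list of 4 numbers: the shift along the tool's x, y, z in units of 60 mm (1.0 is 60 mm), then the turn about the tool's z in units of 5 degrees (1.0 is 5 degrees). A call has 1 to 8 rows; each row is the pose to reach, as a shift and turn from the pose commanded when the call began, along the tool's axes at that moment; what a row does not reach only later rows make up. A row lasts 1/8 s, in which the tool goes at most 62.5 mm and 10.7 degrees, less where a joint would pass 70% of its speed; a pose out of reach is approached as far as the arm can. A call with a gripper value outside its range is refused whole. "grip" is the finger opening in mm, from 0 to 87.6, set as the call begins (left out, the last holds). The fingers move at their own pace and stop on an object; "squeeze" is the grip in N (left out, the last holds). Time passes only in rows, so rows that repeat a pose let the fingers close. It gives the time, the measured TCP pose, the force, the opening and the grip force at its end, in the units of the state.
- arm.get_state(): the state, without advancing time (a new reading comes with each control period).
- grab_frame(name): name is "scene" or "top" or "wrist"; returns a dict with "img" (480x640x3 uint8, red, green, blue), "vfov" (degrees; the focal length in pixels is half the picture's height over the tangent of half this angle, whatever the lens; pixels are square), "cx", "cy" (the principal point, pixels), "dist_coeffs" ([k1, k2, p1, p2, k3] as OpenCV has them; the pictures are not rectified), "xyz" and "rotation" of the camera in the world. Camera axes: x right, y down, z forward; pixel columns grow to the right and rows downward; lengths in m; the calibration is good to about 2 mm. A picture is of the moment at which its call begins. There is no depth.
- arm.job_done(): hands the job in; it is judged then, once.
The state is a dict: "t": time; "q": joint angles; "qd": joint speeds; "joint_efforts": joint torques, N m; "eef_pos": TCP position; "ee_rot": TCP orientation; "force": force on the tool from outside, world axes, zero at the start; "moment": the same for the moment, N m; "width": finger opening in m; "gripper_force": force on a finger pad.
Only numpy, scipy, OpenCV 4.12 (cv2) and the standard library are available. Lean on these libraries where they do the work, as an engineer would, in place of code of your own. Each camera call takes 0.05 s, during which the arm holds its last target. There are 200 camera calls.

## Working session

There is one attempt and no reset: what is moved stays moved. The work goes in short steps, Python scripts to look and compute and a tool call to move; the robot and the scene stay as the last step left them, time stands still between calls to the robot, and variables do not carry over. Pictures are saved under pics/ and viewed, at most 12 in all, crops included, and the job is handed in when it is done.

Besides the shell and the picture viewer there is one more tool, called after "Request:" as name(argument=value, ...) on one line, values as JSON. jog_arm: Moves the arm, as the interface text tells. Its arguments: {"type":"object","properties":{"deltas":{"type":"array"},"grip":{"type":"number"},"squeeze":{"type":"number"}},"required":["deltas"]}

```bash
ls; mkdir -p pics; cat > h.py <<'E'
import numpy as np, cv2, json, pickle
from station import arm, grab_frame
def shot(n,tag):
    f=grab_frame(n); pickle.dump(f,open(f'pics/{tag}.pkl','wb')); cv2.imwrite(f'pics/{tag}.png',f['img'][:,:,::-1]); return f
def load(tag): return pickle.load(open(f'pics/{tag}.pkl','rb'))
def K(f):
    F=240/np.tan(np.radians(f['vfov'])/2); return np.array([[F,0,f['cx']],[0,F,f['cy']],[0,0,1.]])
def R(f):
    r=np.array(f['rotation'],float)
    if r.shape==(3,3): return r
    from scipy.spatial.transform import Rotation as Ro
    return Ro.from_euler('xyz',r).as_matrix() if r.size==3 else Ro.from_quat(r).as_matrix()
def ray(f,uv,z=0):
    p=cv2.undistortPoints(np.array(uv,float).reshape(-1,1,2),K(f),np.array(f['dist_coeffs'],float)).reshape(-1,2)
    d=np.c_[p,np.ones(len(p))]@R(f).T; o=np.array(f['xyz'],float)
    return o+d*((np.broadcast_to(z,len(p))-o[2])/d[:,2])[:,None]
def proj(f,P):
    r=R(f).T; return cv2.projectPoints(np.array(P,float).reshape(-1,3),cv2.Rodrigues(r)[0],-r@np.array(f['xyz'],float),K(f),np.array(f['dist_coeffs'],float))[0].reshape(-1,2)
E
python3 - <<'E'
from h import *
for n in('top','scene'):
    f=shot(n,n+'0'); print({k:v for k,v in f.items() if k!='img'})
print(arm.get_state())
E
```

```text
pics
{'vfov': 52.61119737867436, 'cx': 325.5283128869307, 'cy': 248.02067141079982, 'dist_coeffs': array([0.01377312, 0.        , 0.        , 0.        , 0.        ]), 'xyz': array([0.45323633, 0.06142507, 1.02870393]), 'rotation': array([-2.97274895e+00, -1.05074529e-03, -1.54255084e+00])}
{'vfov': 43.33480631207612, 'cx': 314.11097892945816, 'cy': 242.39130290242582, 'dist_coeffs': array([-0.04366168,  0.        ,  0.        ,  0.        ,  0.        ]), 'xyz': array([-0.13158793,  0.86008933,  1.14632778]), 'rotation': array([-2.36435336e+00,  1.56728978e-03, -2.36943766e+00])}
{'t': 0.1, 'q': array([-8.16897194e-01,  3.59310421e-01,  1.11515625e-02, -2.65842764e-04,
       -1.22411615e+00, -2.88112180e-01]), 'qd': array([ 1.66048679e-03, -3.38501798e-03,  1.79494553e-03,  8.88171900e-05,
       -1.24164105e-03, -1.12925927e-03]), 'joint_efforts': array([-1.32391517e-03, -5.84164917e+01,  2.93753725e+01,  7.01560959e+00,
        1.01236906e-02, -5.28119756e-05]), 'eef_pos': array([ 0.30293253, -0.60271605,  0.22572768]), 'ee_rot': array([ 3.14010391e+00, -1.80565956e-04, -2.67589608e+00]), 'force': array([-0.40560919,  0.4091863 ,  0.22690352]), 'moment': array([-0.00549025, -0.03747455,  0.03683902]), 'gripper_force': 0.0, 'width': 0.08763273497588646}
```

View pics/top0.png

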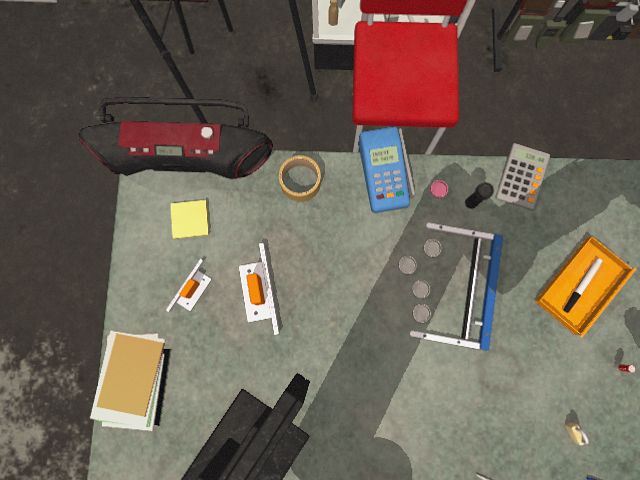

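View pics/scene0.png

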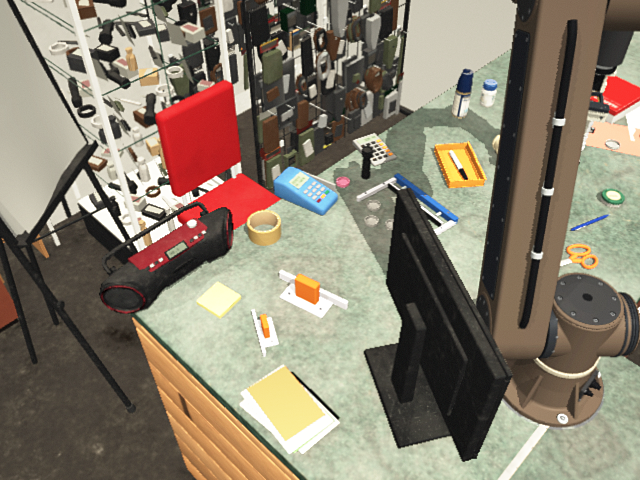

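The top view shows the large straightedge at about (262,288), with its blade facing the bay at (470,290). The caps are at (432,248), (407,265), (421,289) and (421,313). A monitor stands near (250,440). Next I'll enlarge the work area.

```bash
python3 - <<'E'
from h import *
f=load('top0'); c=f['img'][215:360,230:520,::-1]
# two crops side: straightedge (x230-290) & bay(395-515), 5x
a=cv2.resize(c[20:125,0:65],None,fx=5,fy=5,interpolation=cv2.INTER_CUBIC)
b=cv2.resize(c[0:145,170:282],None,fx=4,fy=4,interpolation=cv2.INTER_CUBIC)
o=np.zeros((585,790,3),np.uint8); o[:525,:325]=a; o[:580,335:335+448]=b
cv2.imwrite('pics/crop1.png',o)
g=load('scene0')
print(ray(f,[(262,288),(490,290),(421,289),(300,380),(240,440)]))
E
```

```text
[[ 0.53883711  0.19741712  0.        ]
 [ 0.54839214 -0.28505072  0.        ]
 [ 0.54628768 -0.13932911  0.        ]
 [ 0.35243341  0.10990378  0.        ]
 [ 0.23266542  0.22596956  0.        ]]
```

View pics/crop1.png

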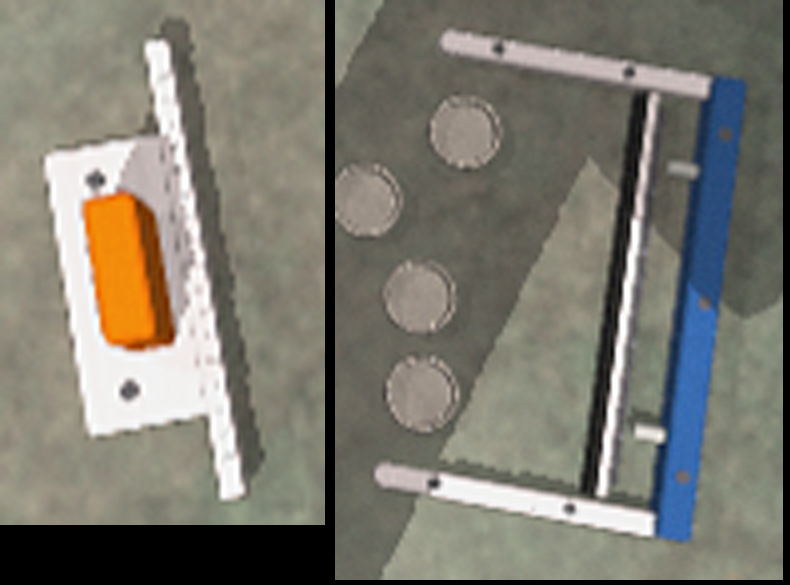

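```bash
python3 - <<'E'
from h import *
f=load('top0')
A=lambda L:[(230+(x+.5)/5-.5,235+(y+.5)/5-.5) for x,y in L]
B=lambda L:[(400+(x-335+.5)/4-.5,215+(y+.5)/4-.5) for x,y in L]
b=ray(f,A([(146,42),(169,40),(244,494),(220,500)]),.024)[:,:2]
ft=ray(f,A([(45,158),(92,437)]),.005)[:,:2]
g=ray(f,A([(84,200),(133,192),(155,340),(108,347)]),.070)[:,:2]
print('blade',b,'len',np.linalg.norm(b[1]-b[2]),np.linalg.norm(b[0]-b[3]),'w',np.linalg.norm(b[0]-b[1]))
print('foot',ft,np.linalg.norm(ft[0]-ft[1]));print('grip',g,g.mean(0),np.linalg.norm(g[0]-g[3]),np.linalg.norm(g[0]-g[1]))
ang=lambda v:np.degrees(np.arctan2(v[1],v[0]))
print('ang',ang(b[1]-b[2]),ang(b[0]-b[3]),ang(ft[0]-ft[1]),ang(g[0]-g[3]),ang(g[1]-g[2]))
r=ray(f,B([(441,40),(712,87),(374,475),(655,523)]),.014)[:,:2]
s=ray(f,B([(635,92),(583,492)]),.017)[:,:2]
bk=ray(f,B([(712,77),(657,541)]),.014)[:,:2]
print('rails',r,np.linalg.norm(r[0]-r[2]),'ang',ang(r[0]-r[1]),ang(r[2]-r[3]),'mouth',ang(r[0]-r[2]))
print('stop',s,ang(s[0]-s[1]))
print('back',ang(bk[0]-bk[1]))
d1=(r[0]-r[1]);d1/=np.linalg.norm(d1);d2=r[2]-r[3];d2/=np.linalg.norm(d2)
yb=(d1+d2);yb/=np.linalg.norm(yb);m=(r[0]+r[2])/2;o=m-.116*yb
xb=np.array([yb[1],-yb[0]])
print('yb',yb,ang(yb),'o',o)
c=ray(f,B([(465,131),(367,200),(420,297),(422,393)]),.011)[:,:2]
print('caps',c)
for p in c: print('bayframe',(p-o)@xb,(p-o)@yb)
for p in s: print('stop',(p-o)@xb,(p-o)@yb)
E
```

```text
blade [[0.63118212 0.20572832]
 [0.63231107 0.19611046]
 [0.44538735 0.15618302]
 [0.44271405 0.16584029]] len 0.1911404668035804 0.19264285161531905 w 0.009683891452793594
foot [[0.58330067 0.24874223]
 [0.4668413  0.2223035 ]] 0.11942274054254436
grip [[0.55870495 0.22041588]
 [0.56243951 0.20116644]
 [0.5042787  0.18946038]
 [0.50103279 0.20775656]] [0.53161399 0.20469982] 0.05904520722249677 0.01960835911670171
ang 12.057346799793603 11.949933651968689 12.790553999277812 12.380361302911625 11.379917090952588
rails [[ 0.68297637 -0.14820534]
 [ 0.66145175 -0.29183959]
 [ 0.45301643 -0.11220985]
 [ 0.43305728 -0.2557736 ]] 0.23276006537609206 ang 81.47723983619903 82.08510964728016 mouth -8.896286135652772
stop [[ 0.6569854  -0.25003992]
 [ 0.44758434 -0.21850108]] -8.56519621138002
back -8.306223663505262
yb [0.14295413 0.98972931] 81.78117474173959 o [ 0.55141372 -0.24501619]
caps [[ 0.63451512 -0.16124652]
 [ 0.59602518 -0.10920765]
 [ 0.54554719 -0.13692218]
 [ 0.49568564 -0.13769456]]
bayframe 0.07027267142806602 0.0947889873063178
bayframe 0.02473887345765154 0.14079108827942372
bayframe -0.021258760558919593 0.10614516808309071
bayframe -0.07049778403236291 0.0982528063300401
stop 0.10520554966527795 0.010119782598866579
stop -0.10655342442820413 0.011399947592437934
```

```bash
python3 - <<'E'
from h import *
t=load('top0'); s=load('scene0')
def tri(a,b):
    o=[];d=[]
    for f,uv in((t,a),(s,b)):
        p=ray(f,[uv],0)[0]; o.append(np.array(f['xyz'])); v=p-o[-1]; d.append(v/np.linalg.norm(v))
    k=np.linalg.lstsq(np.c_[d[0],-d[1]],o[1]-o[0],rcond=None)[0]
    P,Q=o[0]+k[0]*d[0],o[1]+k[1]*d[1]; return (P+Q)/2,np.linalg.norm(P-Q)
for a,b in[((300,376),(398,190)),((309,381),(410,190)),((309,381),(398,190)),((300,376),(410,190))]: print(tri(a,b))
# base of monitor
print(ray(s,[(365,350),(400,445),(480,430)]), ray(t,[(243,392),(308,435)]))
P=[(.35,.11,z) for z in(0,.2,.4)]+[(0,0,0)]
print(proj(t,P),proj(s,P))
E
```

```text
(array([0.39072804, 0.09107966, 0.36439594]), np.float64(0.006280097532588996))
(array([0.37964849, 0.0756704 , 0.36190258]), np.float64(0.01784395884252903))
(array([0.38909763, 0.08265607, 0.35983976]), np.float64(0.005872219596732084))
(array([0.38122541, 0.08432999, 0.36707636]), np.float64(0.02981498109871418))
[[0.33485919 0.21827024 0.        ]
 [0.13410248 0.34240586 0.        ]
 [0.03611197 0.20302608 0.        ]] [[0.32555266 0.22537462 0.        ]
 [0.24586528 0.0897855  0.        ]]
[[299.90865887 381.22425881]
 [293.71352977 393.67040636]
 [283.45649936 414.28100304]
 [350.28053115 571.59379848]] [[390.11757205 318.8422656 ]
 [398.43315276 261.57134929]
 [408.72540719 190.00874478]
 [545.57629974 378.59670706]]
```

```bash
python3 - <<'E'
from h import *
t=load('top0')['img'][330:480,170:340,::-1]; s=load('scene0')['img'][150:480,340:520,::-1]
o=np.zeros((600,790,3),np.uint8); a=cv2.resize(t,None,fx=2.6,fy=2.6); o[:a.shape[0],:a.shape[1]]=a
b=cv2.resize(s,None,fx=1.8,fy=1.8); o[:b.shape[0],450:450+b.shape[1]]=b
cv2.imwrite('pics/crop2.png',np.clip(o.astype(float)*2,0,255).astype(np.uint8))
E
```

```text
(no output)
```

View pics/crop2.png

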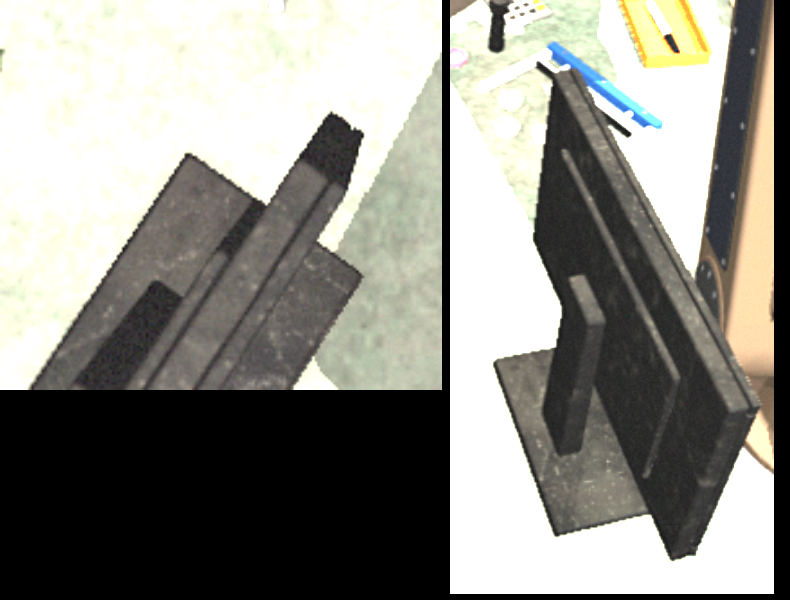

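```bash
python3 - <<'E'
from h import *
t=load('top0'); s=load('scene0')
def tri(a,b):
    o=[];d=[]
    for f,uv in((t,a),(s,b)):
        p=ray(f,[uv],0)[0]; o.append(np.array(f['xyz'])); v=p-o[-1]; d.append(v/np.linalg.norm(v))
    k=np.linalg.lstsq(np.c_[d[0],-d[1]],o[1]-o[0],rcond=None)[0]
    P,Q=o[0]+k[0]*d[0],o[1]+k[1]*d[1]; return (P+Q)/2,np.linalg.norm(P-Q)
print(tri((286,393),(398,190)),tri((303,402),(412,189)))
z=.375
print(ray(s,[(497,378),(507,375)],z))
E
```

```text
(array([0.37403838, 0.10932309, 0.38524895]), np.float64(0.001010197186894253)) (array([0.3609222 , 0.08581557, 0.38131241]), np.float64(0.004246839509065734))
[[0.00967684 0.33039194 0.375     ]
 [0.0017267  0.31567414 0.375     ]]
```

```bash
cat >> h.py <<'E'
from scipy.spatial.transform import Rotation as Ro
def to(xyz,yaw_deg):
    s=arm.get_state(); r=Ro.from_euler('xyz',s['ee_rot']).as_matrix()
    d=r.T@(np.array(xyz)-s['eef_pos'])/.06
    y=np.degrees(s['ee_rot'][2]); t=-((yaw_deg-y+90)%180-90)/5
    print('delta',np.round(d,4),'turn',round(t,3),'pose',np.round(s['eef_pos'],4),'rot',np.round(np.degrees(s['ee_rot']),2),'t',s['t'],'F',np.round(s['force'],2))
    return np.r_[d,t]
E
python3 - <<'E'
from h import *
to((.50,-.2,.227),-153.3); to((.532,.205,.15),-168)
E
```

```text
delta [-5.9487  4.5223 -0.0155] turn -0.004 pose [ 0.3029 -0.6027  0.2257] rot [ 1.7991e+02 -1.0000e-02 -1.5332e+02] t 0.1 F [-0.41  0.41  0.23]
delta [-9.4565 10.3121  1.2758] turn 2.936 pose [ 0.3029 -0.6027  0.2257] rot [ 1.7991e+02 -1.0000e-02 -1.5332e+02] t 0.1 F [-0.41  0.41  0.23]
```

Request:
jog_arm(deltas=[[[-0.75,0.57,0,0],[-1.5,1.14,0,0],[-2.25,1.7,0,0],[-3,2.3,0,0],[-3.75,2.85,0,0],[-4.5,3.4,0,0],[-5.2,4,0,0],[-5.95,4.52,0,0]]], grip=87.6)

```text
t: 1.1
eef_pos: [0.5005, -0.1986, 0.2266]
ee_rot: [3.141, 0.0, -2.676]
force: [1.0, -1.0, 0.6]
width: 0.0878
gripper_force: 0.0
```

```bash
python3 - <<'E'
from h import *
to((.532,.205,.15),-168); print(arm.get_state()['q'])
E
```

```text
delta [-3.4912  5.7731  1.277 ] turn 2.939 pose [ 0.5005 -0.1986  0.2266] rot [ 179.99    0.   -153.3 ] t 1.1 F [ 0.96 -0.98  0.58]
[-1.36171960e-02  1.34116712e-01 -2.89016765e-01 -1.57696173e-04
 -1.14770859e+00 -1.09119737e+00]
```

Request:
jog_arm(deltas=[[[-0.44,0.72,0.16,0.37],[-0.87,1.44,0.32,0.73],[-1.3,2.16,0.48,1.1],[-1.75,2.89,0.64,1.47],[-2.18,3.6,0.8,1.84],[-2.6,4.33,0.96,2.2],[-3.05,5.05,1.12,2.57],[-3.49,5.77,1.28,2.94]]])

```text
t: 2.1
eef_pos: [0.5316, 0.2046, 0.1493]
ee_rot: [-3.141, -0.0, -2.933]
force: [0.9, -0.1, 0.0]
width: 0.0876
gripper_force: 0.0
```

```bash
python3 - <<'E'
from h import *
to((.532,.205,.034),-168); f=shot('wrist','w1'); shot('scene','s1')
a=cv2.resize(f['img'][:,:,::-1],(400,300)); b=cv2.resize(load('s1')['img'][:,:,::-1],(400,300))
cv2.imwrite('pics/both.png',np.vstack([a,b]))
E
```

```text
delta [-0.0078  0.0057  1.9215] turn -0.012 pose [0.5316 0.2046 0.1493] rot [-1.7999e+02 -2.0000e-02 -1.6806e+02] t 2.1 F [ 0.93 -0.12  0.03]
```

View pics/both.png

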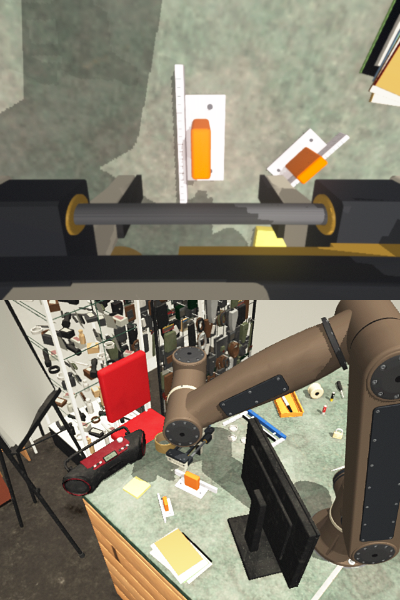

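The grip sits midway between the fingers in the wrist view, at about (200,148) of 400x300. The forearm passes well above the monitor, so I'll descend.

Request:
jog_arm(deltas=[[[0,0,0.3,0],[0,0,0.6,0],[0,0,0.9,0],[0,0,1.2,0],[0,0,1.5,0],[0,0,1.75,0],[0,0,1.92,0],[0,0,1.92,0]]])

```text
t: 3.2
eef_pos: [0.5315, 0.2025, 0.0339]
ee_rot: [-3.141, -0.001, -2.932]
force: [-0.1, 0.5, -0.2]
width: 0.0873
gripper_force: 0.0
```

Request:
jog_arm(deltas=[[[0,0,0,0],[0,0,0,0],[0,0,0,0],[0,0,0,0],[0,0,0,0],[0,0,0,0],[0,0,0,0],[0,0,0,0]]], grip=10, squeeze=40)

```text
t: 4.2
eef_pos: [0.5319, 0.203, 0.0345]
ee_rot: [3.141, 0.0, -2.932]
force: [0.5, 2.1, -0.4]
width: 0.0216
gripper_force: 40.0
```

Request:
jog_arm(deltas=[[[0,0,-0.06,0],[0,0,-0.13,0],[0,0,-0.13,0]]])

```text
t: 4.58
eef_pos: [0.5321, 0.203, 0.0428]
ee_rot: [3.141, 0.001, -2.932]
force: [1.1, -0.9, -1.9]
width: 0.0217
gripper_force: 40.0
```

```bash
python3 - <<'E'
from h import *
to((.5812,-.0422,.042),171.5)
E
```

```text
delta [ 0.0478 -4.168   0.0118] turn 4.098 pose [0.5321 0.203  0.0428] rot [ 1.7999e+02  3.0000e-02 -1.6801e+02] t 4.575 F [ 1.07 -0.85 -1.95]
```

Request:
jog_arm(deltas=[[[0,-0.6,0,0.6],[0.01,-1.2,0,1.2],[0.02,-1.8,0,1.8],[0.02,-2.4,0,2.4],[0.03,-3,0,3],[0.04,-3.6,0,3.6],[0.05,-4.17,0,4.1],[0.05,-4.17,0,4.1]]])

```text
t: 5.58
eef_pos: [0.5809, -0.0445, 0.0421]
ee_rot: [-3.141, -0.0, 2.99]
force: [-0.5, 0.3, -2.1]
width: 0.0217
gripper_force: 40.0
```

```bash
python3 - <<'E'
from h import *
to((.5812,-.0422,.036),171.5); f=shot('wrist','w2'); t=shot('top','t2')
cv2.imwrite('pics/w2v.png',f['img'][:,:,::-1])
cv2.imwrite('pics/t2c.png',cv2.resize(t['img'][200:360,300:510,::-1],None,fx=3.6,fy=3.6,interpolation=cv2.INTER_CUBIC))
E
```

```text
delta [0.0003 0.0387 0.1017] turn -0.041 pose [ 0.5809 -0.0445  0.0421] rot [-1.7999e+02 -2.0000e-02  1.7130e+02] t 5.575 F [-0.53  0.27 -2.09]
```

View pics/w2v.png

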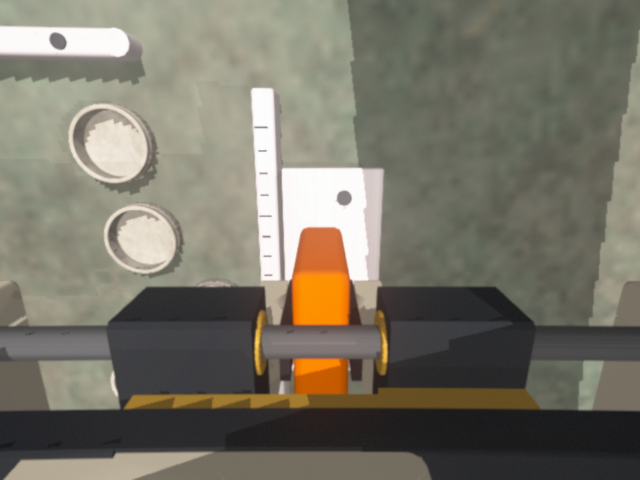

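View pics/t2c.png

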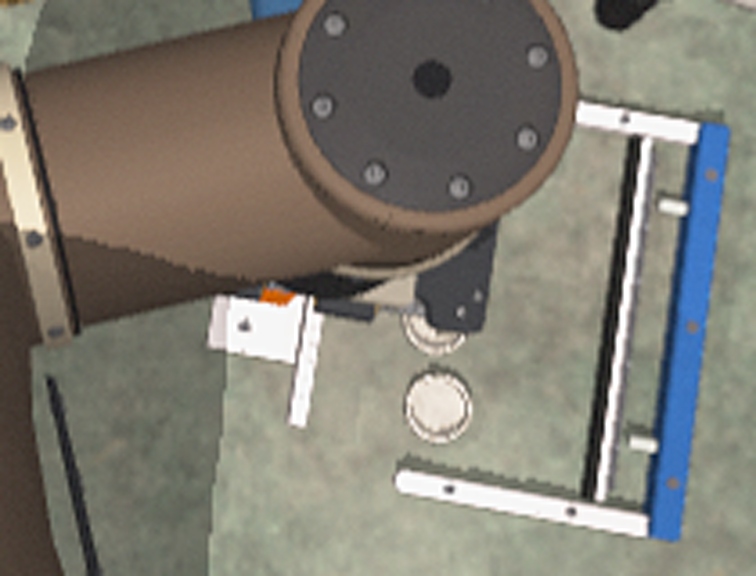

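```bash
python3 - <<'E'
from h import *
f=load('w2'); t=load('t2')
ang=lambda v:np.degrees(np.arctan2(v[1],v[0]))
b=ray(f,[(252,90),(261,280),(273,90),(280,280)],.032)[:,:2]
print('blade',b,ang(b[0]-b[1]),ang(b[2]-b[3]),'w',np.linalg.norm(b[0]-b[2]))
r=ray(f,[(0,27.5),(110,28.5),(0,55),(110,57),(130,42)],.014)[:,:2]
print('rail',r,ang(r[1]-r[0]),ang(r[3]-r[2]),'w',np.linalg.norm(r[0]-r[2]))
print('caps',ray(f,[(109,143),(141,238)],.011)[:,:2])
C=lambda L:[(300+(x+.5)/3.6-.5,200+(y+.5)/3.6-.5) for x,y in L]
s=ray(t,C([(634,137),(584,498)]),.017)[:,:2];print('stop',s,ang(s[0]-s[1]))
bk=ray(t,C([(728,127),(680,541)]),.014)[:,:2];print('back',ang(bk[0]-bk[1]))
b=ray(t,C([(321,305),(305,428)]),.032)[:,:2];print('blade top cam',b,ang(b[0]-b[1]))
r=ray(t,C([(400,482),(647,528)]),.014)[:,:2];print('rail',r,ang(r[0]-r[1]))
E
```

```text
blade [[ 0.48479897 -0.05941712]
 [ 0.57179651 -0.07298954]
 [ 0.48611837 -0.05055346]
 [ 0.57321798 -0.063645  ]] 171.13280652671477 171.45212375113147 w 0.008961316757055627
rail [[ 0.44200561 -0.16734077]
 [ 0.44880271 -0.11979969]
 [ 0.45245271 -0.17192437]
 [ 0.45987983 -0.12356504]
 [ 0.45522287 -0.11269531]] 81.86338368961653 81.2686216200077 w 0.0114083812148549
caps [[ 0.49637222 -0.13799034]
 [ 0.54656041 -0.13686481]]
stop [[ 0.65690261 -0.25241458]
 [ 0.44689963 -0.21896914]] -9.049030399251697
back -8.321513126484955
blade top cam [[ 0.55103561 -0.06701204]
 [ 0.48124977 -0.05840335]] -7.032396075596632
rail [[ 0.45278917 -0.11503493]
 [ 0.4311731  -0.25518514]] 81.23207493815836
```

Request:
jog_arm(deltas=[[[0,-0.15,0.05,0],[0,-0.3,0.1,0],[0,-0.42,0.1,0],[0,-0.54,0.1,0],[0,-0.66,0.1,0],[0,-0.78,0.1,0],[0,-0.9,0.1,0],[0,-1,0.1,0]]])

```text
t: 6.68
eef_pos: [0.5721, -0.1022, 0.0364]
ee_rot: [3.141, 0.0, 2.993]
force: [-0.5, 0.6, -1.4]
width: 0.0221
gripper_force: 40.0
```

Request:
jog_arm(deltas=[[[0,-0.1,0,0],[0,-0.2,0,0],[0,-0.3,0,0],[0,-0.4,0,0],[0,-0.48,0,0],[0,-0.56,0,0],[0,-0.63,0,0],[0,-0.7,0,0]]])

```text
t: 7.68
eef_pos: [0.5658, -0.1436, 0.0364]
ee_rot: [-3.142, 0.0, 2.993]
force: [0.5, 1.1, -0.2]
width: 0.0221
gripper_force: 40.0
```

```bash
python3 - <<'E'
from h import *
o=np.array([.5509,-.2449]);yb=np.array([.1478,.989]);xb=np.array([.989,-.1478])
s=arm.get_state();p=s['eef_pos'];print('bay',(p[:2]-o)@xb,(p[:2]-o)@yb,'Fy',s['force'][:2]@yb,'Fx',s['force'][:2]@xb,s['force'],p,np.degrees(s['ee_rot']))
f=shot('wrist','w3'); t=shot('top','t3'); 
a=cv2.resize(f['img'][:330,:420,::-1],None,fx=1.2,fy=1.2); b=cv2.resize(t['img'][225:360,395:505,::-1],None,fx=2.5,fy=2.5)
O=np.zeros((400,790,3),np.uint8);O[:a.shape[0],:a.shape[1]]=a;O[:b.shape[0],510:510+b.shape[1]]=b;cv2.imwrite('pics/v3.png',O)
E
```

```text
bay -0.0002246816888127317 0.10243925627118275 Fy 1.1305751896019944 Fx 0.377609123932397 [ 0.5405729   1.06236452 -0.21266095] [ 0.56581882 -0.14355091  0.0363676 ] [-1.79999438e+02  1.55560236e-04  1.71491681e+02]
```

View pics/v3.png

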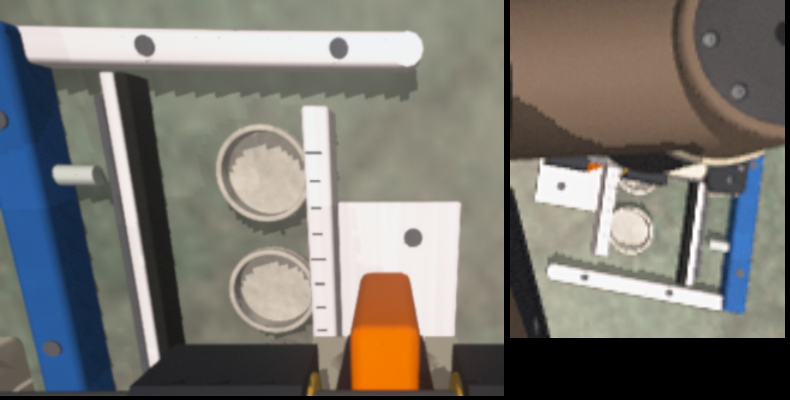

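```bash
python3 - <<'E'
from h import *
f=load('w3'); ang=lambda v:np.degrees(np.arctan2(v[1],v[0]))
o=np.array([.5509,-.2449]);yb=np.array([.1478,.989])
q=lambda L,z:ray(f,np.array(L)/1.2,z)[:,:2]
for n,L,z in(('blade',[(303,107),(308,335)],.025),('bladeR',[(328,107),(330,335)],.025),('stop top face',[(124,78),(160,345)],.017),('stop bottom',[(148,80),(184,345)],0),('rail',[(400,67),(60,63)],.014),('rail o',[(400,31),(30,26)],.014)):
    p=q(L,z);print(n,p,ang(p[0]-p[1]),(p-o)@yb)
E
```

```text
blade [[ 0.46936718 -0.15869761]
 [ 0.55657289 -0.17441864]] 169.7807517646923 [0.07320361 0.07054452]
bladeR [[ 0.47065474 -0.14984328]
 [ 0.55792427 -0.16534063]] 169.9303685691911 [0.08215085 0.0797224 ]
stop top face [[ 0.44975932 -0.22259655]
 [ 0.55487159 -0.24123053]] 169.9472202211117 [0.00710952 0.00421611]
stop bottom [[ 0.44814181 -0.2220708 ]
 [ 0.56297888 -0.24040786]] 170.92765997688196 [0.00739042 0.00622799]
rail [[ 0.45993972 -0.12197588]
 [ 0.4412245  -0.24539745]] 81.37755447606921 [ 0.10812803 -0.01670201]
rail o [[ 0.44828301 -0.12037817]
 [ 0.42847662 -0.25136328]] 81.40138779471079 [ 0.1079853  -0.02448635]
```

Request:
jog_arm(deltas=[[[0,-0.05,0,-0.02],[0,-0.1,0,-0.04],[0,-0.15,0,-0.06],[0,-0.2,0,-0.08],[0,-0.24,0,-0.08],[0,-0.28,0,-0.08],[0,-0.3,0,-0.08],[0,-0.3,0,-0.08]]])

```text
t: 8.78
eef_pos: [0.5632, -0.1612, 0.0364]
ee_rot: [-3.142, 0.0, 3.0]
force: [-0.8, -0.1, -2.1]
width: 0.0218
gripper_force: 40.0
```

Request:
jog_arm(deltas=[[[0,-0.01,0,0],[0,-0.02,0,0],[0,-0.02,0,0]]])

```text
t: 9.15
eef_pos: [0.5631, -0.1623, 0.0364]
ee_rot: [3.142, 0.0, 3.0]
force: [0.3, 1.2, -1.8]
width: 0.0219
gripper_force: 40.0
```

Request:
jog_arm(deltas=[[[0,-0.01,0,0],[0,-0.02,0,0],[0,-0.02,0,0]]])

```text
t: 9.52
eef_pos: [0.5629, -0.1635, 0.0364]
ee_rot: [-3.142, 0.0, 3.0]
force: [-0.1, 0.3, -0.7]
width: 0.0215
gripper_force: 40.0
```

```bash
python3 - <<'E'
from h import *
f=shot('wrist','w4'); s=arm.get_state();print(s['eef_pos'],s['force'],s['moment'],s['t'])
cv2.imwrite('pics/v4.png',cv2.resize(f['img'][:330,:420,::-1],None,fx=1.8,fy=1.8))
E
```

```text
[ 0.56290165 -0.16351581  0.03639297] [ 0.24375366  0.34741702 -1.65994975] [ 0.22692166 -0.13678794  0.00340049] 9.575
```

View pics/v4.png

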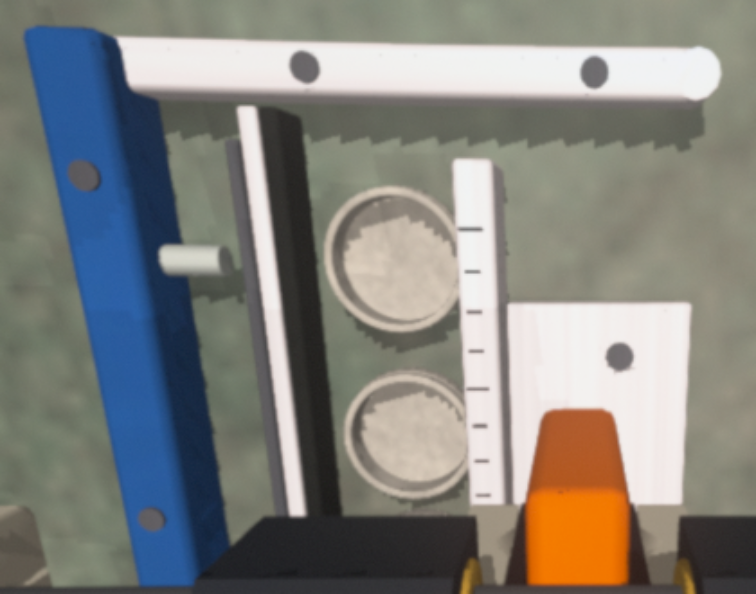

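Request:
jog_arm(deltas=[[[0,-0.01,0,0],[0,-0.02,0,0],[0,-0.03,0,0],[0,-0.03,0,0]]])

```text
t: 10.07
eef_pos: [0.5626, -0.1653, 0.0364]
ee_rot: [-3.142, -0.0, 3.0]
force: [0.6, 0.2, 0.5]
width: 0.0217
gripper_force: 40.0
```

Request:
jog_arm(deltas=[[[0,-0.005,0,0],[0,-0.01,0,0],[0,-0.01,0,0],[0,-0.01,0,0]]])

```text
t: 10.58
eef_pos: [0.5625, -0.1659, 0.0363]
ee_rot: [-3.142, -0.0, 3.0]
force: [0.2, -0.1, -1.6]
width: 0.0219
gripper_force: 40.0
```

Request:
jog_arm(deltas=[[[0,-0.005,0,0],[0,-0.01,0,0],[0,-0.01,0,0],[0,-0.01,0,0]]])

```text
t: 11.08
eef_pos: [0.5624, -0.1665, 0.0364]
ee_rot: [-3.142, -0.0, 3.0]
force: [0.2, 1.1, -0.7]
width: 0.0217
gripper_force: 40.0
```

Request:
jog_arm(deltas=[[[0,-0.005,0,0],[0,-0.01,0,0],[0,-0.01,0,0]]])

```text
t: 11.45
eef_pos: [0.5623, -0.1671, 0.0364]
ee_rot: [3.142, 0.0, 3.0]
force: [-0.4, 0.7, -1.3]
width: 0.0216
gripper_force: 40.0
```

Request:
jog_arm(deltas=[[[0,-0.005,0,0],[0,-0.01,0,0],[0,-0.01,0,0]]])

```text
t: 11.82
eef_pos: [0.5622, -0.1677, 0.0364]
ee_rot: [-3.142, 0.0, 3.0]
force: [0.0, 1.2, -1.7]
width: 0.0216
gripper_force: 40.0
```

Request:
jog_arm(deltas=[[[0,-0.005,0,0],[0,-0.01,0,0],[0,-0.01,0,0]]])

```text
t: 12.2
eef_pos: [0.5621, -0.1683, 0.0363]
ee_rot: [-3.142, -0.0, 3.0]
force: [0.2, 0.7, -2.0]
width: 0.0218
gripper_force: 40.0
```

Request:
jog_arm(deltas=[[[0,-0.005,0,0],[0,-0.01,0,0],[0,-0.01,0,0]]])

```text
t: 12.58
eef_pos: [0.5621, -0.1688, 0.0364]
ee_rot: [3.142, 0.0, 3.0]
force: [-0.4, 0.8, -1.2]
width: 0.0218
gripper_force: 40.0
```

Request:
jog_arm(deltas=[[[0,-0.005,0,0],[0,-0.01,0,0],[0,-0.01,0,0]]])

```text
t: 12.95
eef_pos: [0.5621, -0.1693, 0.0364]
ee_rot: [3.141, 0.0, 3.0]
force: [-0.4, 3.4, -2.0]
width: 0.0219
gripper_force: 40.0
```

Request:
jog_arm(deltas=[[[0,-0.005,0,0],[0,-0.01,0,0],[0,-0.01,0,0]]])

```text
t: 13.32
eef_pos: [0.5621, -0.1698, 0.0364]
ee_rot: [3.141, 0.0, 3.0]
force: [0.8, 4.7, -1.0]
width: 0.0218
gripper_force: 40.0
```

Request:
jog_arm(deltas=[[[0,-0.003,0,0],[0,-0.006,0,0],[0,-0.006,0,0]]])

```text
t: 13.7
eef_pos: [0.562, -0.1701, 0.0364]
ee_rot: [3.141, 0.0, 3.0]
force: [1.1, 5.6, -0.7]
width: 0.0214
gripper_force: 40.0
```

```bash
cat > av.py <<'E'
from h import *
L=[]
for i in range(6):
    s=arm.get_state(); L.append(np.r_[s['force'],s['eef_pos'],s['t']]); grab_frame('wrist')
L=np.array(L); print(L[:,1].round(1),L.mean(0).round(4),np.degrees(s['ee_rot']).round(2),'Fyb',L[:,:2].mean(0)@[.1478,.989])
E
python3 av.py
```

```text
[5.6 5.6 5.4 5.4 5.7 5.4] [ 0.9372  5.5062 -0.9046  0.5621 -0.1701  0.0364 13.825 ] [1.7997e+02 2.0000e-02 1.7187e+02] Fyb 5.5841355267477315
```

Request:
jog_arm(deltas=[[[0,-0.005,0,0],[0,-0.01,0,0],[0,-0.01,0,0]]])

```text
t: 14.38
eef_pos: [0.5621, -0.1704, 0.0364]
ee_rot: [3.141, 0.001, 3.0]
force: [1.8, 6.7, -1.3]
width: 0.0219
gripper_force: 40.0
```

```bash
python3 av.py
```

```text
[6.7 7.4 7.4 6.8 6.6 6.6] [ 1.0231  6.9221 -0.7757  0.5621 -0.1704  0.0364 14.5   ] [1.7996e+02 3.0000e-02 1.7186e+02] Fyb 6.997214600563094
```

Request:
jog_arm(deltas=[[[0,-0.008,0,0],[0,-0.016,0,0],[0,-0.016,0,0]]])

```text
t: 15.05
eef_pos: [0.5621, -0.171, 0.0365]
ee_rot: [3.14, 0.001, 2.999]
force: [0.6, 8.5, -0.1]
width: 0.0216
gripper_force: 40.1
```

```bash
python3 av.py
```

```text
[ 8.5  9.4  9.4  9.4 10.4  9.3] [ 1.2026  9.3863 -0.3277  0.5621 -0.171   0.0364 15.175 ] [1.7993e+02 5.0000e-02 1.7185e+02] Fyb 9.460741816152883
```

Request:
jog_arm(deltas=[[[0,-0.003,0,0],[0,-0.006,0,0],[0,-0.006,0,0],[0,-0.006,0,0],[0,-0.006,0,0],[0,-0.006,0,0],[0,-0.006,0,0],[0,-0.006,0,0]]])

```text
t: 16.35
eef_pos: [0.5621, -0.1712, 0.0364]
ee_rot: [3.14, 0.001, 2.999]
force: [1.5, 10.5, 0.3]
width: 0.0215
gripper_force: 40.1
```

```bash
python3 av.py; python3 - <<'E'
from h import *
f=shot('wrist','w5'); t=shot('top','t5')
a=cv2.resize(f['img'][:330,:420,::-1],None,fx=1.2,fy=1.2); b=cv2.resize(t['img'][225:360,395:505,::-1],None,fx=2.5,fy=2.5)
O=np.zeros((400,790,3),np.uint8);O[:a.shape[0],:a.shape[1]]=a;O[:b.shape[0],510:510+b.shape[1]]=b;cv2.imwrite('pics/v5.png',O)
E
```

```text
[10.5  9.8 10.7 11.1 10.4 10.3] [ 1.5289 10.4704 -0.1553  0.5621 -0.1712  0.0364 16.475 ] [1.7992e+02 6.0000e-02 1.7185e+02] Fyb 10.581232722462195
```

View pics/v5.png

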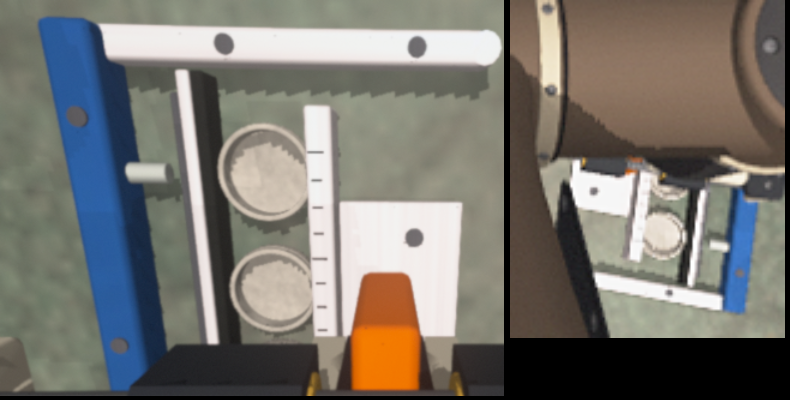

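```bash
python3 - <<'E'
from h import *
ang=lambda v:np.degrees(np.arctan2(v[1],v[0]))
def line(f,p,q,z,w=6):
    g=cv2.GaussianBlur(cv2.cvtColor(f['img'],cv2.COLOR_RGB2GRAY).astype(np.float32),(0,0),.8)
    p,q=np.array(p,float),np.array(q,float);d=(q-p)/np.linalg.norm(q-p);n=np.array([-d[1],d[0]]);P=[]
    for s in np.linspace(.05,.95,60):
        c=p+(q-p)*s;k=np.arange(-w,w+.01,.25);xy=c+k[:,None]*n
        v=cv2.remap(g,xy[:,0].astype(np.float32)[None],xy[:,1].astype(np.float32)[None],cv2.INTER_LINEAR)[0]
        P.append(xy[np.argmax(abs(np.gradient(v)))])
    W=ray(f,P,z)[:,:2].astype(np.float32);L=cv2.fitLine(W,cv2.DIST_HUBER,0,1e-4,1e-4).ravel()
    r=abs((W-L[2:])@[-L[1],L[0]]);return round((ang(L[:2])+90)%180-90,2),round(float(np.median(r))*1e3,2)
f=load('w5');S=lambda *L:[(x/1.2,y/1.2) for x,y in L]
for n,L,z in(('bladeL',S((304,108),(313,335)),.025),('bladeR',S((328,108),(340,335)),.025),('railin',S((180,65),(480,68)),.014),('railout',S((110,25),(480,31)),.014),('stoptopback',S((176,72),(205,340)),.017),('stoptopfront',S((188,72),(217,340)),.017),('back',S((45,60),(103,360)),.02),('footR',S((461,205),(455,335)),.005),('footTop',S((345,202),(460,203)),.005)):
    print(n,line(f,*L,z,5))
E
```

```text
bladeL (np.float32(-8.45), 0.12)
bladeR (np.float32(-6.01), 0.52)
railin (np.float32(81.27), 0.11)
railout (np.float32(81.35), 0.1)
stoptopback (np.float32(-8.77), 0.1)
stoptopfront (np.float32(-8.68), 0.1)
back (np.float32(-8.69), 0.1)
footR (np.float32(-8.36), 0.1)
footTop (np.float32(81.04), 0.11)
```

Request:
jog_arm(deltas=[[[0,0.03,0,0],[0,0.08,0,0],[0,0.18,0,0],[0,0.33,0,0],[0,0.55,0,0],[0,0.8,0,0],[0,1.05,0,0],[0,1.3,0,0]]])

```text
t: 17.75
eef_pos: [0.5728, -0.0938, 0.0364]
ee_rot: [-3.142, 0.0, 3.0]
force: [0.5, -0.5, -2.1]
width: 0.022
gripper_force: 40.0
```

Request:
jog_arm(deltas=[[[0,0.2,0,0],[0,0.4,0,0],[0,0.6,0,0],[0,0.7,0,0],[0,0.72,0,0],[0,0.72,0,0]]])

```text
t: 18.5
eef_pos: [0.5786, -0.0524, 0.0363]
ee_rot: [-3.142, -0.0, 3.0]
force: [-0.1, 0.0, -2.6]
width: 0.0217
gripper_force: 40.0
```

```bash
python3 av.py; python3 - <<'E'
from h import *
f=shot('wrist','w6'); t=shot('top','t6')
a=cv2.resize(f['img'][:330,:420,::-1],None,fx=1.2,fy=1.2); b=cv2.resize(t['img'][225:360,395:505,::-1],None,fx=2.5,fy=2.5)
O=np.zeros((400,790,3),np.uint8);O[:a.shape[0],:a.shape[1]]=a;O[:b.shape[0],510:510+b.shape[1]]=b;cv2.imwrite('pics/v6.png',O)
E
```

```text
[ 0.   0.8  0.4 -0.8 -0.1 -0.3] [-9.4300e-02 -9.6000e-03 -2.2602e+00  5.7860e-01 -5.2600e-02  3.6300e-02
  1.8625e+01] [-180.     -0.    171.86] Fyb -0.02346288913045142
```

Request:
jog_arm(deltas=[[[0,0,0.01,0],[0,0,0.02,0],[0,0,0.03,0],[0,0,0.034,0],[0,0,0.034,0]]])

```text
t: 19.52
eef_pos: [0.5787, -0.0523, 0.0345]
ee_rot: [3.142, 0.0, 3.0]
force: [-1.8, 1.5, 2.1]
width: 0.0221
gripper_force: 40.0
```

```bash
python3 av.py
```

```text
[1.5 0.6 0.8 0.5 1.4 1. ] [-1.9551  0.9806  2.7845  0.5787 -0.0523  0.0345 19.65  ] [180.     0.   171.89] Fyb 0.6808854146866425
```

Now on the counter (+2.8 N). I'll release gently.

Request:
jog_arm(deltas=[[[0,0,0,0],[0,0,0,0],[0,0,0,0],[0,0,0,0],[0,0,0,0],[0,0,0,0],[0,0,0,0],[0,0,0,0]]], grip=70)

```text
t: 20.82
eef_pos: [0.5787, -0.0523, 0.0343]
ee_rot: [3.142, 0.0, 3.0]
force: [-0.5, -0.0, 0.2]
width: 0.0699
gripper_force: 0.0
```

Request:
jog_arm(deltas=[[[0,0,-0.2,0],[0,0,-0.5,0],[0,0,-1,0],[0,0,-1.5,0],[0,0,-2,0],[0,0.3,-2.3,0],[0,0.6,-2.3,0],[0,0.6,-2.3,0]]])

```text
t: 21.82
eef_pos: [0.5836, -0.0155, 0.1722]
ee_rot: [3.141, -0.0, 3.001]
force: [-0.1, -0.1, -0.5]
width: 0.0697
gripper_force: 0.0
```

```bash
python3 - <<'E'
from h import *
f=shot('wrist','w7'); cv2.imwrite('pics/v7.png',f['img'][:,:,::-1])
E
```

```text
(no output)
```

View pics/v7.png

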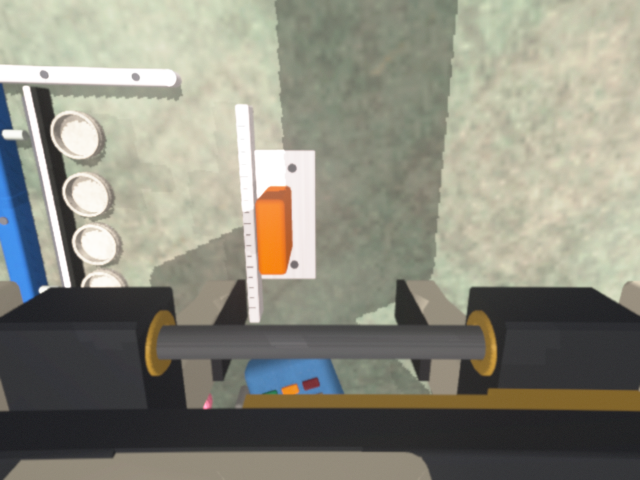

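The last frame shows all four caps in a row along the stop, at (77,135), (87,194), (96,243) and (103,280). The straightedge stands upright outside the mouth. I'll check the numbers, then hand in.

```bash
python3 - <<'E'
from h import *
f=load('w7');o=np.array([.5509,-.2449]);yb=np.array([.151,.9885])
c=ray(f,[(77,135),(87,194),(96,243)],.009)[:,:2];print((c-o)@yb)
print(arm.job_done())
E
```

```text
[0.02758708 0.02707371 0.02742715]
the job is handed in; nothing more can be done
None
```

The job is handed in, with no verdict returned: all four caps lie in one row along the stop (three measured at about 27 mm from the bay's origin, the fourth only seen in line), they were squeezed at about 10 N for over a second, and the straightedge stands released and upright about 194 mm out, past the bay mouth.

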